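# Proof-pull a welded tab with a sprung gauge

### The job

Proof-test the weld on the rose-coloured letter: draw out the yellow grip of the sprung pull gauge hooked to it until the grip's pointer is level with the red marker beside its scale, and hold it still there for about two seconds. Then ease the grip all the way back home, without letting it snap back, and let go. Leave the gauge with the blue grip alone.

Things in the scene. Friction and masses are not known exactly. Their poses are not given: they have to be found in the camera images.
- yellow_slide (a joint): How far the yellow grip is drawn out of its gauge, in m: 0 is home against the stop, 0.12 is fully out. A spring pulls it home with about 2.4 N at home, rising by 1.2 N per 10 mm (about 14 N at 95 mm).
- yellow_grip (a point): Middle of the yellow upright grip plate, 66 mm above the table, 20 mm below its top. Plate: 14 mm thick along the pull (x), 42 mm wide (y), underside 20 mm up. Moves with the slide. z up; -x is the way it is drawn out (towards the robot), +x to the rose letter. At +x a 10 mm rod (top 37 mm up) runs to the white casing (80 mm off when home, top 52 mm up). Black pointer at its middle, to +y.
- yellow_mark (a point): Top centre of the red marker block (10 mm along the pull, 22 mm across, 12 mm high, top 20 mm above the table), fixed beside the yellow gauge's white scale, 63 mm to the +y side of the grip's line of travel. Axes as yellow_grip. The grip is level with it when the grip's x in this frame is 0: 45 to 95 mm out from home. The blue gauge has a red marker of its own; ignore it.
- blue_slide (a joint): How far the blue grip of the second gauge, of the same build and hooked to a plain steel letter, is drawn out, in m (0 is home). To be left at home.

How it is judged:
On the way:
1. the yellow grip's pointer is level with the red marker, within 10 mm along the pull, and stays so for 1 s (x of yellow_grip in the frame of yellow_mark between -0.01 and 0.01 m), for 1 s.
At the end, for the whole second after the job is handed in: After the hold at the red marker, the yellow grip is back home (within 10 mm of its stop) and the blue grip is at home (within 10 mm) (value of joint each of yellow_slide, blue_slide below 0.01 m); the robot touches nothing.
It fails at once if the yellow grip snaps back (faster than 0.6 m/s towards home) (velocity of joint yellow_slide below -0.6 m/s).
It fails at once if the blue grip is drawn out by more than 10 mm (value of joint blue_slide above 0.01 m).
It also fails if it takes over 40 s, if anything falls off the work surface, if the arm or the gripper's body presses on something with over 40 N, if the wrist force passes 120 N, or if a joint passes its speed limit or range.

### The arm

A 6-joint arm with a two-finger parallel gripper is mounted at the origin on the work surface. World frame = base frame: x ahead of the robot, y to its left, z up, the work surface at z = 0. Lengths are in m, angles in rad, forces in N, time in s.
With the tool pointing down it reaches from about 0.25 to 0.725 m from the base axis. Payload 4 kg.
Tool frame: the origin (TCP) lies on the centre line of the jaws, within the pads' length; the fingertips stand 22 mm ahead of it and the grasp point (between the pads) lies 3 mm ahead of it; z points along the fingers, y is the line along which they close (so a half turn about z gives the same grasp; the last joint's range is limited). The gripper opens to 85 mm and grips with 20 to 120 N. Pads are 22 mm wide; open, the fingers measure 114 mm over their backs; the gripper's body (76 mm by 85 mm) begins 54 mm behind the grasp point. The pads swing forward as they close: fully open they stand 13 mm farther back than shut.
Start: joints at [-1.218, 0.241, 0.005, 1.335, 0, 1.571], TCP at [0.173, -0.469, 0.253] pointing down, gripper open.
Joint ranges: [-2.72, 2.72], [-1.05, 1.87], [-1.09, 1.28], [-1.99, 2.15], [-1.42, 1.44], [-3.14, 3.14]. Speed limits (rad/s): [2.79, 2.79, 3.14, 3.14, 3.14, 3.14].

### API

Orientations are given as a unit quaternion [x, y, z, w].
In Python, from workcell import bot gives the robot as it stands.
- The arm moves only by the shell command python3 -m inch 'ROWS'. ROWS is JSON, one flat list of numbers, 7 for each row, row after row: the shift along the world's x, y, z in mm, then the turn, a rotation vector about the world's x, y, z in rad, then the opening in per cent of the stroke, from 0 (shut) to 100 (fully open). A call has 1 to 8 rows; each row is the pose to reach, as a shift and turn from the pose commanded when the call began; what a row does not reach only later rows make up. A row lasts 1/12 s, in which the tool goes at most 41.7 mm and 7.16 degrees, less where a joint would pass 70% of its speed; a pose out of reach is approached as far as the arm can. A call with a gripper value outside its range is refused whole. The fingers move at their own pace and stop on an object; the grip force is fixed at half the most. Time passes only in rows, so rows that repeat a pose let the fingers close. It gives the time, the measured TCP pose, the force, the opening and the grip force at its end, in the units of the state.
- bot.get_obs(): the state, without advancing time (a new reading comes with each control period).
- bot.camera(name): name is "scene" or "top" or "wrist"; returns the picture (400x640x3 uint8, blue, green, red); there is no depth.
- bot.camera_info(name): a dict with "intrinsics" (3x3 intrinsics, pixels), "distortion" ([k1, k2, p1, p2, k3] as OpenCV has them; the pictures are not rectified), "camera_from_world" (4x4, takes a point from world to camera coordinates); the wrist camera has in their place "hand_eye" (4x4, takes a point from camera to tool coordinates, whose origin is the TCP and whose axes are the flange's). Camera axes: x right, y down, z forward; pixel columns grow to the right and rows downward; lengths in m; the calibration is good to about 2 mm. A picture is of the moment at which its call begins: read the wrist's pose just before it. camera_info takes no time and is no camera call.
- bot.job_done(): hands the job in; it is judged then, once.
Trained networks look in the newest picture that a camera, given by its name, has taken for a name from the list of things; names that differ only in an ending like _2 or _b are one class to them, and where a whole thing is asked for, a point or a joint stands for the part that bears it (a point fixed in the world has none). Each returns a list of dicts, best first, with "confidence" (0 to 1); they miss things now and then, are a little off and sometimes report something else, mostly with a low value. They report only what shows in the picture. A call takes as long as a camera call.
- bot.silhouettes(camera, target): "mask" (400x640 bool, what is visible of it) and "uv" ([column, row] in pixels, amid what is visible of it).
- bot.spot_point(camera, target): "uv" ([column, row] in pixels: a listed point, or the origin of a listed thing).
The state is a dict: "clock": time; "joint_pos": joint angles; "joint_vel": joint speeds; "tau": joint torques, N m; "eef_pos": TCP position; "tool_rot": TCP orientation; "ft_force": force on the tool from outside, world axes, zero at the start; "ft_torque": the same for the moment, N m; "grip_width": finger opening in m; "grasp_force": force on a finger pad.
Only numpy, scipy, OpenCV 4.12 (cv2) and the standard library are available. Lean on these libraries where they do the work, as an engineer would, in place of code of your own. Each camera call takes 0.05 s, during which the arm holds its last target. There are 200 camera calls.

## Working session

There is one attempt and no reset: what is moved stays moved. The work goes in short steps, Python scripts to look and compute and a shell command to move; the robot and the scene stay as the last step left them, time stands still between calls to the robot, and variables do not carry over. Pictures are saved under pics/ and viewed, at most 10 in all, crops included, and the job is handed in when it is done.

```bash
mkdir -p pics; cat > h.py <<'E'
import numpy as np, cv2
from workcell import bot
from scipy.spatial.transform import Rotation as R
def ray(cam,uv):
    i=bot.camera_info(cam); K=np.array(i["intrinsics"]); D=np.array(i["distortion"])
    p=cv2.undistortPoints(np.array([[uv]],float),K,D)[0,0]; d=np.array([p[0],p[1],1.])
    if cam=="wrist":
        o=bot.get_obs(); T=np.eye(4); T[:3,:3]=R.from_quat(o["tool_rot"]).as_matrix(); T[:3,3]=o["eef_pos"]
        W=T@np.array(i["hand_eye"])
    else: W=np.linalg.inv(np.array(i["camera_from_world"]))
    return W[:3,3],W[:3,:3]@d
def atz(cam,uv,z):
    o,d=ray(cam,uv); return o+d*(z-o[2])/d[2]
E
python3 - <<'E'
from h import *
o=bot.get_obs(); print(o["clock"],o["eef_pos"],o["tool_rot"],o["grip_width"])
for c in ("top","scene"):
    cv2.imwrite(f"pics/{c}1.png",bot.camera(c))
    for t,z in (("yellow_grip",.066),("yellow_mark",.02)):
        for r in bot.spot_point(c,t)[:2]: print(c,t,r["confidence"],r["uv"],atz(c,r["uv"],z))
E
```

```text
0.0 [ 0.17256749 -0.46866951  0.25242707] [ 9.84482754e-01  1.75478393e-01 -1.77685958e-04 -1.00491776e-03] 0.08517377126546681
top yellow_grip 0.92 [231.4, 163.3] [0.62619351 0.15657752 0.066     ]
top yellow_mark 0.64 [202.0, 200.8] [0.56321262 0.21755697 0.02      ]
scene yellow_grip 0.83 [340.8, 289.1] [0.62841119 0.15911114 0.066     ]
scene yellow_mark 0.7 [406.4, 316.7] [0.56492435 0.2169215  0.02      ]
```

View pics/top1.png

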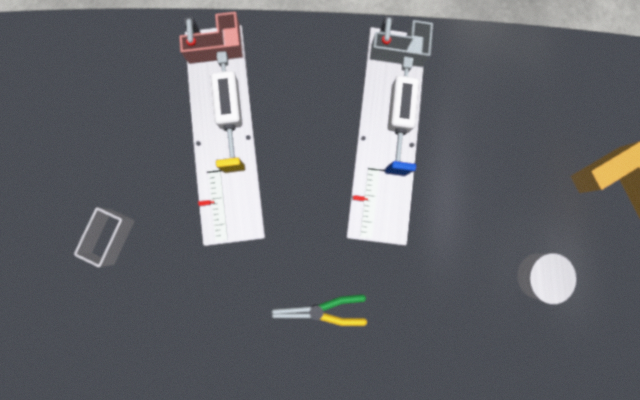

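View pics/scene1.png

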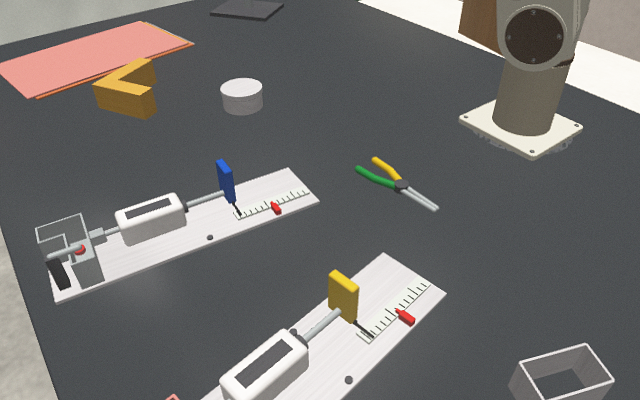

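Top view: the yellow grip is at (231,163) and its marker at (205,203). The blue gauge is to the right, at (403,167). The network points match the picture, so next I compute the gauge axis and the moves.

```bash
python3 - <<'E'
from h import *
for a,b in (((203,245),(187,32)),((264,238),(243,29))):
    d=atz("top",b,.01)-atz("top",a,.01); print("edge",np.linalg.norm(d),np.arctan2(d[1],d[0]))
d=atz("top",(225,98),.052)-atz("top",(231.4,163.3),.066);print("casing",d,np.arctan2(d[1],d[0]))
g=np.array([.627,.158]);m=np.array([.564,.217])
for y in (0.02,.05,.08,.11): print(y,R.from_euler('z',-y).as_matrix()[:2,:2]@(m-g))
M=R.from_quat(bot.get_obs()["tool_rot"]).as_matrix(); print(M.round(3), np.arctan2(M[1,1],M[0,1]))
E
```

```text
edge 0.42517868980872875 0.1325206486760587
edge 0.4186549490905278 0.13713454328644423
casing [ 0.12371755  0.02031836 -0.014     ] 0.1627787356468044
0.02 [-0.06180748  0.06024812]
0.05 [-0.0599725   0.06207495]
0.08 [-0.05808354  0.06384593]
0.11 [-0.05614231  0.06555944]
[[ 0.938  0.346 -0.   ]
 [ 0.346 -0.938  0.001]
 [-0.    -0.001 -1.   ]] -1.2180114907973394
```

```bash
python3 -m inch '[19,26,0,0,0,0.057,100, 38,52,0,0,0,0.113,100, 57,78,0,0,0,0.17,100, 76,104,0,0,0,0.226,100, 95,130,0,0,0,0.283,100, 114,156,0,0,0,0.339,100, 133,183,0,0,0,0.396,100, 152,209,0,0,0,0.452,100]'
python3 -m inch '[19,26,0,0,0,0.057,100, 38,52,0,0,0,0.113,100, 57,78,0,0,0,0.17,100, 76,104,0,0,0,0.226,100, 95,130,0,0,0,0.283,100, 114,156,0,0,0,0.339,100, 133,183,0,0,0,0.396,100, 152,209,0,0,0,0.452,100]'
python3 -m inch '[19,26,-4,0,0,0.057,100, 38,52,-9,0,0,0.113,100, 57,78,-14,0,0,0.17,100, 76,104,-20,0,0,0.226,100, 95,130,-26,0,0,0.283,100, 114,156,-32,0,0,0.339,100, 133,183,-38,0,0,0.396,100, 150,209,-42,0,0,0.449,100]'
python3 - <<'E'
from h import *
o=bot.get_obs(); cv2.imwrite("pics/w1.png",bot.camera("wrist"))
M=R.from_quat(o["tool_rot"]).as_matrix(); print(o["eef_pos"],np.arctan2(M[1,1],M[0,1]),M[2],o["joint_pos"])
for t,z in (("yellow_grip",.066),("yellow_mark",.02)):
    for r in bot.spot_point("wrist",t)[:2]: print(t,r["confidence"],r["uv"],atz("wrist",r["uv"],z))
E
```

```text
clock: 0.97
eef_pos: [0.3253, -0.2588, 0.2535]
tool_rot: [0.92, 0.393, 0.0, 0.0]
ft_force: [1.0, 0.2, -0.0]
grip_width: 0.0851
grasp_force: 0.0
clock: 1.63
eef_pos: [0.4775, -0.0496, 0.2534]
tool_rot: [0.808, 0.589, 0.0, 0.0]
ft_force: [0.8, -0.3, -0.4]
grip_width: 0.0854
grasp_force: 0.0
clock: 2.3
eef_pos: [0.6274, 0.1593, 0.2102]
tool_rot: [0.657, 0.754, -0.0, -0.0]
ft_force: [0.7, 0.2, 0.8]
grip_width: 0.0852
grasp_force: 0.0
[0.62739079 0.1592751  0.2102233 ] 0.1379293735749541 [-1.08342761e-04 -9.12136074e-04 -9.99999578e-01] [ 2.48619793e-01  5.59246931e-01  3.70123638e-01  1.38259156e+00
 -6.92108126e-06  1.68148670e+00]
yellow_grip 0.76 [319.4, 191.6] [0.62532065 0.16207    0.066     ]
yellow_mark 0.52 [267.1, 119.6] [0.56007742 0.21743751 0.02      ]
```

View pics/w1.png

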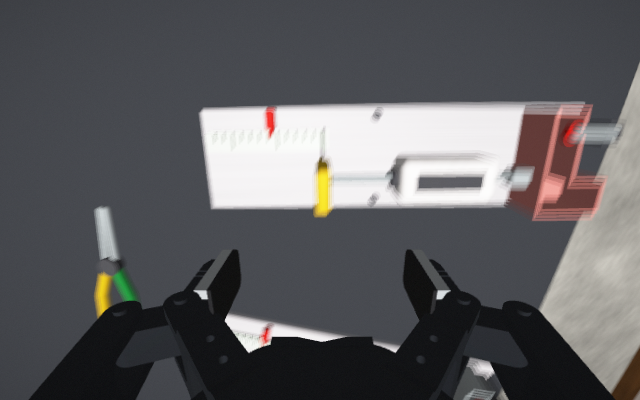

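The grip sits midway between the open fingers at (322,187), and the marker is at (270,121). The marker's cross offset works out at about 66 mm (63 given), and the travel at about 56 mm. Next I descend and close.

```bash
python3 -m inch '[0,0,-30,0,0,0,100, -1,0,-60,0,0,0,100, -1,0,-90,0,0,0,100, -1,0,-115,0,0,0,100, -1,0,-130,0,0,0,100, -1,0,-138,0,0,0,100, -1,0,-138,0,0,0,60, -1,0,-138,0,0,0,20]'
python3 -m inch '[0,0,0,0,0,0,0, 0,0,0,0,0,0,0, 0,0,0,0,0,0,0, 0,0,0,0,0,0,0, 0,0,0,0,0,0,0, 0,0,0,0,0,0,0]'
python3 - <<'E'
from h import *
o=bot.get_obs(); print(o["eef_pos"],o["ft_force"],o["grip_width"],o["grasp_force"])
for c in ("wrist","top","scene"):
  cv2.imwrite(f"pics/{c}2.png",bot.camera(c))
  for r in bot.spot_point(c,"yellow_mark")[:1]: print(c,r["confidence"],r["uv"],atz(c,r["uv"],.02))
  for r in bot.spot_point(c,"yellow_grip")[:1]: print(c,r["confidence"],r["uv"],atz(c,r["uv"],.066))
E
```

```text
clock: 3.12
eef_pos: [0.6259, 0.1571, 0.0741]
tool_rot: [0.658, 0.753, 0.0, 0.0]
ft_force: [1.2, -1.0, 1.0]
grip_width: 0.0637
grasp_force: 0.0
clock: 3.62
eef_pos: [0.6259, 0.1579, 0.0747]
tool_rot: [0.657, 0.754, 0.0, 0.0]
ft_force: [-2.1, -0.6, 4.9]
grip_width: 0.013
grasp_force: 60.0
[0.62587855 0.1578897  0.07474301] [-2.13595393 -0.63069652  4.90897282] 0.012980691629791876 60.042643547058105
wrist 0.65 [226.5, 129.0] [0.56011376 0.2145935  0.02      ]
wrist 0.91 [317.6, 260.4] [0.6236959  0.15957788 0.066     ]
top 0.54 [202.5, 203.1] [0.55895366 0.21641903 0.02      ]
top 0.64 [231.5, 162.6] [0.62743991 0.15645795 0.066     ]
scene 0.66 [404.1, 318.8] [0.56960594 0.21747602 0.02      ]
scene 0.55 [344.5, 290.2] [0.62587342 0.16324378 0.066     ]
```

View pics/wrist2.png

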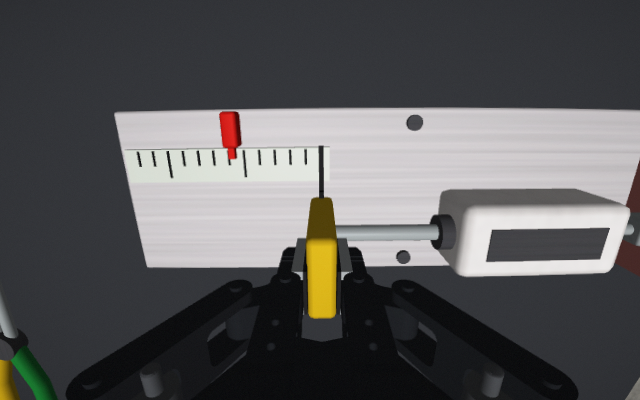

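The plate is firmly held. The pointer is at column 321 and the marker at 231, which is 56–59 mm away. I'll pull 57 mm along the gauge axis.

```bash
python3 -m inch '[-5,-0.7,0,0,0,0,0, -12,-1.6,0,0,0,0,0, -20,-2.8,0,0,0,0,0, -29,-4,0,0,0,0,0, -38,-5.2,0,0,0,0,0, -46,-6.3,0,0,0,0,0, -52.5,-7.2,0,0,0,0,0, -56.5,-7.8,0,0,0,0,0]'
python3 -m inch '[0,0,0,0,0,0,0, 0,0,0,0,0,0,0, 0,0,0,0,0,0,0]'
python3 - <<'E'
from h import *
o=bot.get_obs(); print(o["eef_pos"],o["ft_force"],o["grip_width"],o["grasp_force"])
for c in ("wrist","top"):
  cv2.imwrite(f"pics/{c}3.png",bot.camera(c))
  for r in bot.spot_point(c,"yellow_mark")[:1]: print(c,r["confidence"],r["uv"],atz(c,r["uv"],.02))
  for r in bot.spot_point(c,"yellow_grip")[:1]: print(c,r["confidence"],r["uv"],atz(c,r["uv"],.066))
E
```

```text
clock: 4.73
eef_pos: [0.5719, 0.15, 0.0748]
tool_rot: [0.658, 0.753, 0.003, 0.003]
ft_force: [9.8, -0.2, 0.3]
grip_width: 0.0134
grasp_force: 59.2
clock: 4.98
eef_pos: [0.5723, 0.1501, 0.0747]
tool_rot: [0.658, 0.753, 0.003, 0.003]
ft_force: [8.3, -0.9, 0.8]
grip_width: 0.0134
grasp_force: 59.4
[0.57233012 0.15011401 0.07473226] [ 8.33329229 -0.93041413  0.79293462] 0.013411598337712154 59.351677894592285
wrist 0.66 [318.7, 127.1] [0.56237894 0.21533317 0.02      ]
wrist 0.92 [322.7, 260.8] [0.57296447 0.15189426 0.066     ]
top 0.72 [233.7, 194.5] [0.57144211 0.15023663 0.066     ]
```

View pics/wrist3.png

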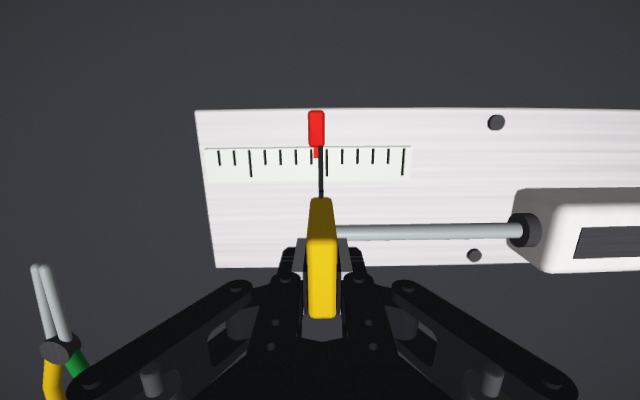

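The pointer (320) is nearly level with the marker (317), about 2 mm short. I'll nudge it and hold for about 2.5 s.

```bash
python3 -m inch '[-2,-0.3,0,0,0,0,0, -2,-0.3,0,0,0,0,0, -2,-0.3,0,0,0,0,0, -2,-0.3,0,0,0,0,0, -2,-0.3,0,0,0,0,0, -2,-0.3,0,0,0,0,0, -2,-0.3,0,0,0,0,0, -2,-0.3,0,0,0,0,0]'
for i in 1 2 3; do python3 -m inch '[0,0,0,0,0,0,0, 0,0,0,0,0,0,0, 0,0,0,0,0,0,0, 0,0,0,0,0,0,0, 0,0,0,0,0,0,0, 0,0,0,0,0,0,0, 0,0,0,0,0,0,0, 0,0,0,0,0,0,0]'; done
python3 - <<'E'
from h import *
cv2.imwrite("pics/wrist4.png",bot.camera("wrist")[80:300,180:480])
E
```

```text
clock: 5.95
eef_pos: [0.5706, 0.1499, 0.0747]
tool_rot: [0.658, 0.753, 0.003, 0.003]
ft_force: [9.4, -1.3, 1.0]
grip_width: 0.0134
grasp_force: 59.5
clock: 6.62
eef_pos: [0.5706, 0.1498, 0.0747]
tool_rot: [0.658, 0.753, 0.003, 0.003]
ft_force: [9.0, -0.6, 1.1]
grip_width: 0.0134
grasp_force: 59.5
clock: 7.28
eef_pos: [0.5706, 0.1498, 0.0747]
tool_rot: [0.658, 0.753, 0.003, 0.003]
ft_force: [8.9, 0.1, 0.4]
grip_width: 0.013
grasp_force: 59.5
clock: 7.95
eef_pos: [0.5706, 0.1499, 0.0748]
tool_rot: [0.658, 0.753, 0.003, 0.003]
ft_force: [10.1, -0.7, 1.8]
grip_width: 0.0132
grasp_force: 59.5
```

View pics/wrist4.png

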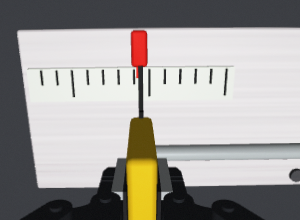

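The pointer and marker are level at columns 140 and 139, and the pointer was held still for over 2 s. Next I ease it home.

```bash
python3 -m inch '[4,0.5,0,0,0,0,0, 11,1.5,0,0,0,0,0, 19,2.6,0,0,0,0,0, 28,3.9,0,0,0,0,0, 37,5.1,0,0,0,0,0, 46,6.3,0,0,0,0,0, 53,7.3,0,0,0,0,0, 57,7.9,0,0,0,0,0]'
python3 -m inch '[0.5,0,0,0,0,0,0, 1,0,0,0,0,0,0, 1,0,0,0,0,0,0, 1,0,0,0,0,0,0]'
```

```text
clock: 8.67
eef_pos: [0.6259, 0.1579, 0.0747]
tool_rot: [0.658, 0.753, 0.001, 0.001]
ft_force: [0.2, -0.8, 7.4]
grip_width: 0.0133
grasp_force: 60.4
clock: 9.0
eef_pos: [0.6258, 0.1579, 0.0747]
tool_rot: [0.658, 0.753, 0.001, 0.001]
ft_force: [1.3, -0.9, 6.9]
grip_width: 0.0135
grasp_force: 60.4
```

It's back at the initial position, within a millimetre. I'll open gradually, then lift.

```bash
python3 -m inch '[0,0,0,0,0,0,20, 0,0,0,0,0,0,30, 0,0,0,0,0,0,50, 0,0,0,0,0,0,70, 0,0,0,0,0,0,70, 0,0,0,0,0,0,70, 0,0,0,0,0,0,70, 0,0,0,0,0,0,70]'
python3 -m inch '[0,0,10,0,0,0,70, 0,0,30,0,0,0,70, 0,0,60,0,0,0,70, 0,0,90,0,0,0,70, 0,0,120,0,0,0,70, 0,0,140,0,0,0,70, 0,0,150,0,0,0,70, 0,0,150,0,0,0,70]'
python3 - <<'E'
from h import *
cv2.imwrite("pics/wrist5.png",bot.camera("wrist"))
E
```

```text
clock: 9.67
eef_pos: [0.6252, 0.1576, 0.0732]
tool_rot: [0.658, 0.753, -0.0, -0.0]
ft_force: [0.5, 0.4, 0.1]
grip_width: 0.0598
grasp_force: 0.0
clock: 10.33
eef_pos: [0.6268, 0.158, 0.2272]
tool_rot: [0.658, 0.753, 0.003, 0.002]
ft_force: [0.1, -0.3, -0.4]
grip_width: 0.0599
grasp_force: 0.0
```

View pics/wrist5.png

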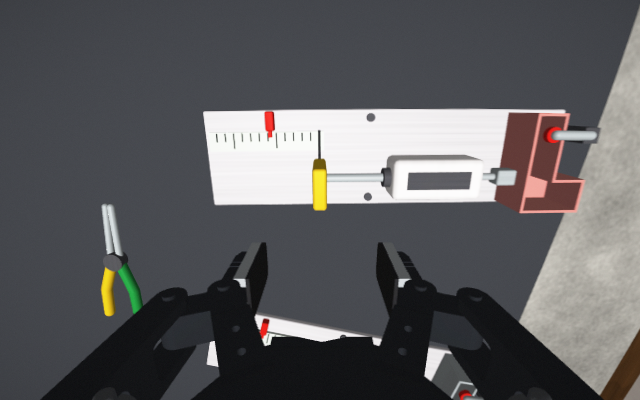

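The yellow grip is home at (320,185), with its pointer at the scale's zero end, and the gripper is clear of it.

```bash
python3 -c "
from workcell import bot
print(bot.job_done())"
```

```text
the job is handed in; nothing more can be done
None
```

I drew the yellow grip out level with the red marker and held it there for over 2 s. I then eased it home and released it, left the blue gauge alone, and handed the job in at about 10 s; no verdict was returned.

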